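# Brake lever check on the cash trolley handle

## Robot

A 6-joint arm with a two-finger parallel gripper is mounted at the origin on the work surface. World frame = base frame: x ahead of the robot, y to its left, z up, the work surface at z = 0. Lengths are in mm, angles in rad, forces in N, time in s.
With the tool pointing down it reaches from about 425 to 1125 mm from the base axis. Payload 14.9 kg.
Tool frame: the origin (TCP) lies midway between the tips of the shut fingers; the grasp point (between the pads) lies 19 mm behind it; z points along the fingers, y is the direction in which the jaws open and shut (so a half turn about z gives the same grasp; the last joint's range is limited). The gripper opens to 91 mm and grips with 3 to 60 N. Pads are 32 mm wide; open, the fingers measure 118 mm over their backs; the gripper's body (76 mm by 178 mm) begins 60 mm behind the grasp point.
Start: joints at [-1.256, 0.379, 1.734, -0, 1.028, -0.033], TCP at [238.577, -658.102, 213.932] pointing down, gripper open.
Joint ranges: [-2.77, 2.77], [-0.74, 2.19], [0, 2.66], [-1.06, 4.2], [0.31, 2.87], [-3.08, 3.08]. Speed limits (rad/s): [1.89, 1.89, 2.39, 3.14, 3.14, 3.14].

## Interface

Orientations are given as a 3x3 rotation matrix whose columns are the frame's x, y, z axes.
In Python, from cell import bot gives the robot as it stands.
- The arm moves only by the tool carry_out, never from a script. Its argument "plan" is a list of rows, each an object with "delta_pos": the shift along the tool's x, y, z in cm, a list of three; "dr": the turn, a rotation vector about the tool's x, y, z in degrees, a list of three; "claw": the closure in counts, from 0 (fully open) to 255 (shut). A call has 1 to 20 rows; each row shifts and turns the commanded pose from where the row before left it, along the tool's axes as they then stand; what a row does not reach is not made up. A row lasts 1/8 s, in which the tool goes at most 62.5 mm and 10.7 degrees, less where a joint would pass 70% of its speed; a pose out of reach is approached as far as the arm can. A call with a gripper value outside its range is refused whole. The fingers move at their own pace and stop on an object; the grip force is fixed at half the most. Time passes only in rows, so rows that do not move let the fingers close. It gives the time, the measured TCP pose, the force and the opening at its end, in the units of the state.
- bot.get_state(): the state, without advancing time (a new reading comes with each control period).
- bot.camera(name): name is "scene" or "top" or "wrist"; returns a dict with "color" (384x512x3 uint8, blue, green, red), "K" (3x3 intrinsics, pixels), "pose" (4x4, takes a point from camera to world coordinates). Camera axes: x right, y down, z forward; pixel columns grow to the right and rows downward; lengths in mm; the calibration is good to about 2 mm. A picture is of the moment at which its call begins. There is no depth.
- bot.close_job(): hands the job in, once; it reports no verdict.
The state is a dict: "clock": time; "q": joint angles; "joint_velocities": joint speeds; "joint_torque": joint torques, N m; "tcp_pos": TCP position; "orientation": TCP orientation; "force": force on the tool from outside, world axes, zero at the start; "wrist_torque": the same for the moment, N m; "finger_gap": opening from 0.0 (shut) to 1.0 (fully open).
Only numpy, scipy, OpenCV 4.12 (cv2) and the standard library are available. Lean on these libraries where they do the work, as an engineer would, in place of code of your own. Each camera call takes 0.05 s, during which the arm holds its last target. There are 200 camera calls.

## Task

Check the brake lever of the cash trolley's push handle: with the outside of the fingers, press the red lever in towards the bar until it stops, let it spring all the way back out, then press it in to its stop once more. The program finishes while still holding the lever in against its stop, so that the gap left to the bar can be seen. Do not force the lever, do not take it or the bar between the fingers or touch the bar, and leave the tumbler, phone and stamp where they stand.

Things in the scene. Friction and masses are not known exactly. Their poses are not given: they have to be found in the camera images.
- handle: Grey service stand fixed to the desk, at varying places and yaws: base plate 110 x 300 x 12 mm, two posts 36 x 18 mm, 115 mm tall, 125 mm either side of the middle. Origin: centre of the plate's underside, on the desk. y axis along the bar; x axis from the lever side to the bar, so the lever is pressed in along +x.
- bar: Fixed level push bar: steel tube 28 mm thick, 290 mm long, with black rubber grip 32 mm thick; near its +y end a black clamp (40 x 24 x 36 mm, 90 mm from the middle) with the lever's lug. Origin: middle of the bar, on its axis, 105 mm above the desk; axes as the stand's. Nothing of the handle is higher than 125 mm above the desk.
- press_point (a point): The place to press on the red lever: on its flat outer face (away from the bar), mid height (105 mm above the desk), 115 mm from the pivot. x axis into the blade, towards the bar; y along it to the pivot; z up. The end ball, centred 43 mm along -y from here, stands 6 mm proud of the face.
- lever: Red brake lever: flat blade 12 mm thick, 24 mm high, from the pivot to a 26 mm ball centred 158 mm from it at the free end. Origin: on the upright pivot axis, 105 mm above the desk. The blade runs along its -y; x points to the bar, z up.
- brake_lever (a joint): Lever turn about its upright pivot at x -35, y +90 mm in the stand's frame; grows anticlockwise from above. 0 rad: fully out, splayed 0.26 rad from the bar. 0.26: firm stop, parallel to the bar, 13 mm short of the grip. The press point lies 6 mm outside the pivot's line and moves 30 mm. Spring: 2 N at first, 6 N at the stop there; it returns the lever.
- tumbler: Tan steel drinking tumbler with steel lid, 68 mm across, 150 mm tall, loose, to be left alone. Origin: centre of its underside.
- phone: Black phone lying screen up, 75 x 155 x 9 mm (x, y, z), loose, on the lever side of the stand, to be left alone. Origin: centre of its underside.
- stamp: Wooden hand stamp standing upright, 40 mm across at the foot, 78 mm tall, loose, to be left alone. Origin: centre of its underside.

How it is judged (in metres and radians):
On the way, in this order (a step that is already met when the one before it is completed fails the run):
1. the fingers press the lever in to its stop (value of joint brake_lever above 0.23 rad and contact force between the fingers and lever above 1.5 N), for 0.2 s.
2. the lever is let all the way back out (value of joint brake_lever below 0.03 rad), for 0.1 s.
At the end, for the whole second after the job is handed in: After one full press and a full release (under 0.03 rad), the lever is again held in against its stop (beyond 0.23 of 0.26 rad) by the fingers, pushing on the blade with more than 1.5 N; tumbler, phone and stamp are within 20 mm of where they started (all of step 1 and distance of each of tumbler, phone, stamp from where it was at the start of the episode below 0.02 m); the arm keeps its last pose, push and grip.
It fails at once if the lever is forced: the robot pushes it with more than 40 N (contact force between any of the fingers, the arm and lever above 40 N).
It fails at once if the lever is taken between the fingers instead of being pressed with their outside (contact force between the fingers and lever above 1 N and x of the grasp point in the frame of press_point above 0.004 m).
It fails at once if the robot touches the bar (contact force between any of the fingers, the arm and bar above 1 N).
It fails at once if the tumbler, phone or stamp is shifted or lifted more than 20 mm, or tipped (distance of any of tumbler, phone, stamp from where it was at the start of the episode above 0.02 m or angle between any of tumbler, stamp's own z axis and vertical above 0.35 rad).
It also fails if it takes over 38 s, if anything falls off the work surface, if the arm or the gripper's body presses on something with over 40 N, if the wrist force passes 120 N, or if a joint passes its speed limit or range.

## Working session

There is one attempt and no reset: what is moved stays moved. The work goes in short steps, Python scripts to look and compute and a tool call to move; the robot and the scene stay as the last step left them, time stands still between calls to the robot, and variables do not carry over. Pictures are saved under pics/ and viewed, about 8 in all and at most 12, crops included, and the job is handed in when it is done.

Besides the shell and the picture viewer there is one more tool, called after "Call:" as name([rows], argument=value, ...), one row to a line, values as JSON. carry_out: Moves the arm, as the interface text tells. Its arguments: {"type":"object","properties":{"plan":{"type":"array","items":{"type":"object","properties":{"delta_pos":{"type":"array","items":{"type":"number"}},"dr":{"type":"array","items":{"type":"number"}},"claw":{"type":"number"}}}}},"required":["plan"]}

```bash
mkdir -p pics; python3 - <<'E'
from cell import bot
import cv2,numpy as np
for n in("scene","top"):
    c=bot.camera(n); cv2.imwrite(f"pics/{n}0.png",c["color"]); np.savez(f"{n}.npz",**c)
    print(n,c["K"].round(1).tolist(),c["pose"].round(3).tolist())
s=bot.get_state();print(s)
E
```

```text
scene [[419.6, 0.0, 257.5], [0.0, 419.6, 192.0], [0.0, 0.0, 1.0]] [[0.156, 0.807, -0.569, 1197.435], [0.988, -0.131, 0.084, -15.091], [-0.007, -0.575, -0.818, 958.337], [0.0, 0.0, 0.0, 1.0]]
top [[352.9, 0.0, 253.7], [0.0, 352.9, 191.7], [0.0, 0.0, 1.0]] [[-0.007, -0.993, 0.121, 462.239], [-1.0, 0.004, -0.028, 83.863], [0.027, -0.121, -0.992, 1159.926], [0.0, 0.0, 0.0, 1.0]]
{'clock': 0.1, 'q': array([-1.25625642e+00,  3.79383068e-01,  1.73473390e+00,  2.86109237e-07,
        1.02850437e+00, -3.32884150e-02]), 'joint_velocities': array([ 0.00080367, -0.0006772 , -0.00210752, -0.0004738 ,  0.00097024,
       -0.00111661]), 'joint_torque': array([ 6.70194277e-04, -7.65035963e+01, -4.35289264e+01,  6.52254000e-02,
        3.98176583e-02, -2.43011520e-06]), 'tcp_pos': array([ 238.48842358, -657.72999578,  213.32929855]), 'orientation': array([[ 9.40115218e-01,  3.40856679e-01, -3.18022589e-04],
       [ 3.40856826e-01, -9.40114710e-01,  9.78298808e-04],
       [ 3.44819692e-05, -1.02811377e-03, -9.99999471e-01]]), 'force': array([-0.34342491, -0.58776915, -0.16556997]), 'wrist_torque': array([ 0.0108631 , -0.01720831,  0.02549165]), 'finger_gap': 1.0009382259610795}
```

View pics/top0.png

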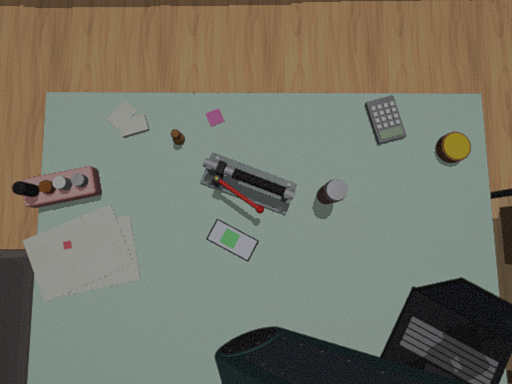

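View pics/scene0.png

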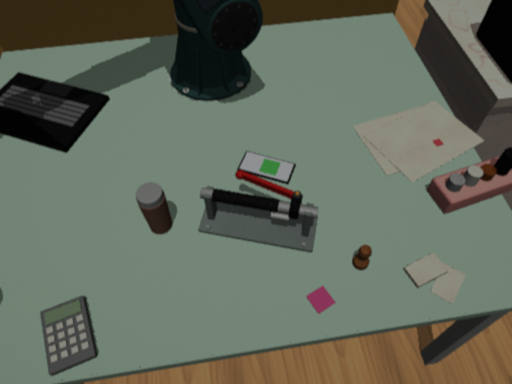

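The top view shows the stand at about (248,183), the red lever from its pivot at (217,179) to the ball at (261,209), the phone at (232,240) and the tumbler at (335,190). The scene view agrees. I'll enlarge both to measure.

```bash
cat > h.py <<'E'
import numpy as np,cv2
def ray(c,u,v,z):
    d=c["pose"][:3,:3]@np.linalg.inv(c["K"])@[u,v,1]; o=c["pose"][:3,3]
    return o+d*(z-o[2])/d[2]
def proj(c,p):
    q=c["K"]@(c["pose"][:3,:3].T@(np.array(p)-c["pose"][:3,3])); return q[:2]/q[2]
E
python3 - <<'E'
import cv2,numpy as np
a=cv2.imread("pics/top0.png")[145:265,195:355]; b=cv2.imread("pics/scene0.png")[145:255,130:330]
a=cv2.resize(a,None,fx=5,fy=5,interpolation=2)[:, :]
cv2.imwrite("pics/a.png",a); cv2.imwrite("pics/b.png",cv2.resize(b,None,fx=4,fy=4,interpolation=2))
E
```

```text
(no output)
```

View pics/a.png

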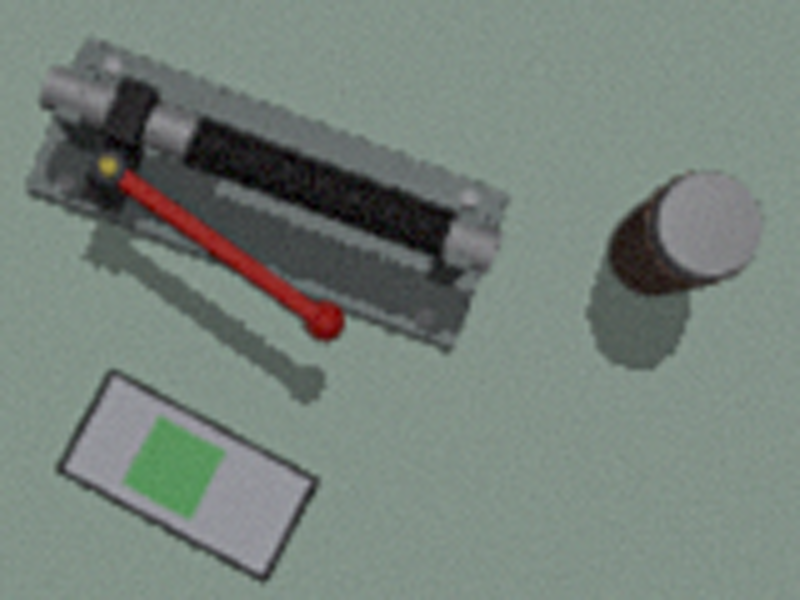

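View pics/b.png

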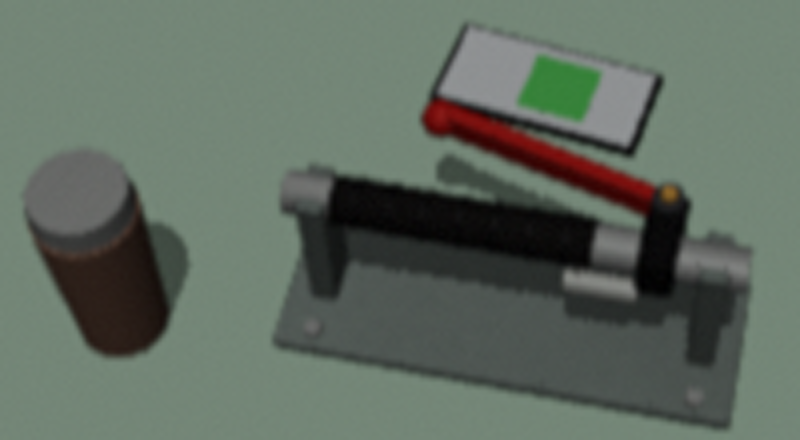

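```bash
python3 - <<'E'
from h import *
t=dict(np.load("top.npz"));s=dict(np.load("scene.npz"))
T=lambda u,v,z:ray(t,195+(u+.5)/5-.5,145+(v+.5)/5-.5,z)
S=lambda u,v,z:ray(s,130+(u+.5)/4-.5,145+(v+.5)/4-.5,z)
pr=lambda n,p:print(n,p.round(1))
cor=[T(*c,12) for c in [(90,38),(510,195),(450,350),(28,190)]]
for c in cor: pr("plate",c)
cs=[S(*c,12) for c in [(278,343),(728,425)]]
for c in cs: pr("plateS",c)
A=T(44,86,105);B=T(497,248,105);pr("bar",A);pr("bar",B);print(np.linalg.norm(A-B))
C=S(283,191,105);D=S(748,268,105);pr("barS",C);pr("barS",D);print(np.linalg.norm(C-D))
pr("ball",T(325,321,105));pr("ballS",S(438,118,105))
pr("piv",T(108,165,120));pr("pivS",S(669,193,120))
pr("tumb",T(710,224,150));pr("tumbS",S(78,190,150))
for c in [(112,370),(318,482),(266,580),(58,468)]:pr("phone",T(*c,9))
y=(A-B)[:2];y/=np.linalg.norm(y);yp=(cor[0]-cor[1]+cor[3]-cor[2])[:2]
print("yaw of y axis",np.degrees([np.arctan2(y[1],y[0]),np.arctan2(yp[1],yp[0])]),"centre plate",np.mean(cor,0).round(1),"bar mid",((A+B)/2).round(1),((C+D)/2).round(1))
E
```

```text
plate [734.7 186.6  12. ]
plate [628.6 -90.5  12. ]
plate [526.6 -48.9  12. ]
plate [633.  226.4  12. ]
plateS [634.3 -86.8  12. ]
plateS [738.5 187.4  12. ]
bar [682.9 205.9 105. ]
bar [582.8 -67.7 105. ]
291.33084713337956
barS [581.4 -68.4 105. ]
barS [683.  203.4 105. ]
290.182859767966
ball [539.2  36.7 105. ]
ballS [540.2  34.3 105. ]
piv [631.8 165.7 120. ]
pivS [631.6 164.9 120. ]
tumb [ 591.2 -185.8  150. ]
tumbS [ 593.7 -185.1  150. ]
phone [515.1 171.1   9. ]
phone [442.   37.9   9. ]
phone [380.   71.8   9. ]
phone [452.3 205.5   9. ]
yaw of y axis [69.907206   68.95921552] centre plate [630.7  68.4  12. ] bar mid [632.8  69.1 105. ] [632.2  67.5 105. ]
```

Call:
carry_out([
  {"delta_pos": [1.3,-1.6,0],"dr": [0,0,0],"claw": 255},
  {"delta_pos": [2.7,-3.2,0],"dr": [0,0,0],"claw": 255},
  {"delta_pos": [2.7,-3.2,0],"dr": [0,0,0],"claw": 255},
  {"delta_pos": [2.7,-3.2,0],"dr": [0,0,0],"claw": 255},
  {"delta_pos": [2.7,-3.2,0],"dr": [0,0,0],"claw": 255},
  {"delta_pos": [2.7,-3.2,0],"dr": [0,0,0],"claw": 255},
  {"delta_pos": [2.7,-3.2,0],"dr": [0,0,0],"claw": 255},
  {"delta_pos": [2.7,-3.2,0],"dr": [0,0,0],"claw": 255},
  {"delta_pos": [2.7,-3.2,0],"dr": [0,0,0],"claw": 255},
  {"delta_pos": [2.7,-3.2,0],"dr": [0,0,0],"claw": 255},
  {"delta_pos": [2.7,-3.2,0],"dr": [0,0,0],"claw": 255},
  {"delta_pos": [2.7,-3.2,0],"dr": [0,0,0],"claw": 255},
  {"delta_pos": [2.7,-3.2,0],"dr": [0,0,0],"claw": 255},
  {"delta_pos": [2.7,-3.2,0],"dr": [0,0,0],"claw": 255},
  {"delta_pos": [2.7,-3.2,0],"dr": [0,0,0],"claw": 255},
  {"delta_pos": [2.7,-3.2,0],"dr": [0,0,0],"claw": 255},
  {"delta_pos": [2.7,-3.2,0],"dr": [0,0,0],"claw": 255},
  {"delta_pos": [2.7,-3.2,0],"dr": [0,0,0],"claw": 255},
  {"delta_pos": [2.7,-3.2,0],"dr": [0,0,0],"claw": 255},
  {"delta_pos": [1.4,-1.2,0],"dr": [0,0,0],"claw": 255},
])

```text
clock: 2.6
tcp_pos: [514.5, 86.6, 213.8]
orientation: [[0.939, 0.343, -0.0], [0.343, -0.939, 0.0], [-0.0, -0.0, -1.0]]
force: [-0.8, -0.6, -0.1]
finger_gap: 0.01
```

Call:
carry_out([
  {"delta_pos": [0,0,0],"dr": [0,0,-8],"claw": 255},
  {"delta_pos": [0,0,0],"dr": [0,0,-8],"claw": 255},
  {"delta_pos": [0,0,0],"dr": [0,0,-8],"claw": 255},
  {"delta_pos": [0,0,0],"dr": [0,0,-8],"claw": 255},
  {"delta_pos": [0,0,0],"dr": [0,0,-8],"claw": 255},
  {"delta_pos": [0,0,0],"dr": [0,0,-8],"claw": 255},
  {"delta_pos": [0,0,0],"dr": [0,0,-1.7],"claw": 255},
  {"delta_pos": [0,0,0],"dr": [0,0,0],"claw": 255},
])

```text
clock: 3.6
tcp_pos: [514.7, 84.4, 213.9]
orientation: [[0.35, 0.937, -0.0], [0.937, -0.35, -0.0], [-0.0, -0.0, -1.0]]
force: [-0.3, -0.2, 0.1]
finger_gap: 0.005
```

```bash
python3 - <<'E'
from cell import bot
import cv2
s=bot.get_state()
for k in("clock","q","tcp_pos","orientation","force","finger_gap"):print(k,s[k])
c=bot.camera("wrist");cv2.imwrite("pics/w1.png",c["color"])
E
```

```text
clock 3.6
q [ 1.17841015e-01  9.62609651e-02  2.09268322e+00 -5.89231143e-06
  9.52787343e-01  4.75852275e-01]
tcp_pos [514.70635915  84.39726288 213.87280387]
orientation [[ 3.50409079e-01  9.36596743e-01 -1.37344654e-04]
 [ 9.36596750e-01 -3.50409085e-01 -2.10961398e-05]
 [-6.78853905e-05 -1.21244278e-04 -9.99999990e-01]]
force [-0.26961358 -0.19631939  0.14119423]
finger_gap 0.005117176753119396
```

View pics/w1.png

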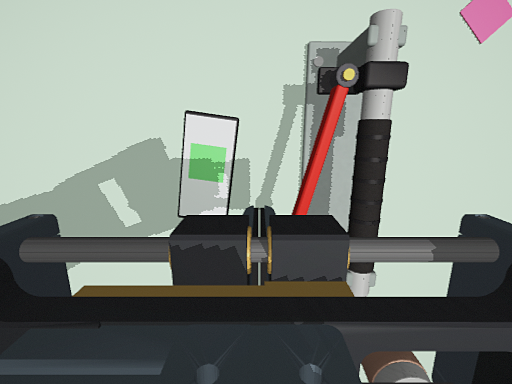

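The fingers are shut and aligned, with the phone at (210,160) and the lever at (325,140) in the wrist view. Next I lower the tool beside the lever and look.

Call:
carry_out([
  {"delta_pos": [0,0,2],"dr": [0,0,0],"claw": 255},
  {"delta_pos": [0,0,3],"dr": [0,0,0],"claw": 255},
  {"delta_pos": [0,0,3],"dr": [0,0,0],"claw": 255},
  {"delta_pos": [0,0,2.5],"dr": [0,0,0],"claw": 255},
  {"delta_pos": [0,0,1.4],"dr": [0,0,0],"claw": 255},
  {"delta_pos": [0,1,0],"dr": [0,0,0],"claw": 255},
  {"delta_pos": [0,0.5,0],"dr": [0,0,0],"claw": 255},
  {"delta_pos": [0,0,0],"dr": [0,0,0],"claw": 255},
])

```text
clock: 4.65
tcp_pos: [530.2, 79.2, 95.8]
orientation: [[0.349, 0.937, 0.002], [0.937, -0.349, 0.0], [0.001, 0.002, -1.0]]
force: [-0.6, -0.1, -0.3]
finger_gap: 0.003
```

```bash
python3 - <<'E'
from cell import bot
import cv2,numpy as np
print(bot.get_state()["force"],bot.get_state()["tcp_pos"])
c=bot.camera("scene");a=cv2.resize(c["color"][90:210,170:330],None,fx=4,fy=4,interpolation=2);cv2.imwrite("pics/s2.png",a)
E
```

```text
[-0.58776757 -0.08690577 -0.31477191] [530.18905763  79.21580253  95.84881545]
```

View pics/s2.png

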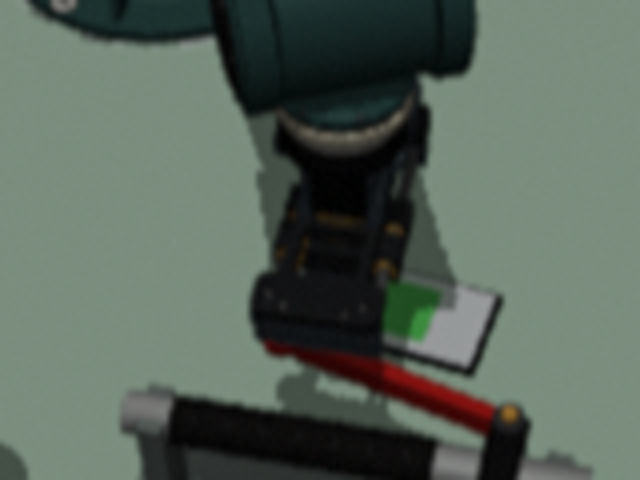

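Call:
carry_out([
  {"delta_pos": [0,0.6,0],"dr": [0,0,0],"claw": 255},
  {"delta_pos": [0,0.6,0],"dr": [0,0,0],"claw": 255},
  {"delta_pos": [0,0.6,0],"dr": [0,0,0],"claw": 255},
  {"delta_pos": [0,0.6,0],"dr": [0,0,0],"claw": 255},
  {"delta_pos": [0,0.6,0],"dr": [0,0,0],"claw": 255},
  {"delta_pos": [0,0,0],"dr": [0,0,0],"claw": 255},
])

```text
clock: 5.45
tcp_pos: [557.3, 68.8, 94.8]
orientation: [[0.348, 0.937, -0.0], [0.937, -0.348, 0.0], [-0.0, -0.0, -1.0]]
force: [-3.3, 1.6, -0.6]
finger_gap: 0.007
```

Call:
carry_out([
  {"delta_pos": [0,0.5,0],"dr": [0,0,0],"claw": 255},
  {"delta_pos": [0,0.4,0],"dr": [0,0,0],"claw": 255},
  {"delta_pos": [0,0,0],"dr": [0,0,0],"claw": 255},
])

```text
clock: 5.82
tcp_pos: [565.8, 65.7, 94.9]
orientation: [[0.348, 0.937, -0.0], [0.937, -0.348, 0.0], [-0.0, -0.0, -1.0]]
force: [-4.6, 0.2, 0.3]
finger_gap: 0.006
```

Call:
carry_out([
  {"delta_pos": [0,0.2,0],"dr": [0,0,0],"claw": 255},
  {"delta_pos": [0,0.1,0],"dr": [0,0,0],"claw": 255},
  {"delta_pos": [0,0,0],"dr": [0,0,0],"claw": 255},
])

```text
clock: 6.2
tcp_pos: [568.2, 64.7, 94.9]
orientation: [[0.348, 0.937, -0.0], [0.937, -0.348, -0.0], [-0.0, -0.0, -1.0]]
force: [-5.0, -0.9, 1.0]
finger_gap: 0.008
```

Call:
carry_out([
  {"delta_pos": [0,0.15,0],"dr": [0,0,0],"claw": 255},
  {"delta_pos": [0,0,0],"dr": [0,0,0],"claw": 255},
])

```text
clock: 6.45
tcp_pos: [569.6, 64.1, 94.8]
orientation: [[0.348, 0.937, -0.001], [0.937, -0.348, -0.0], [-0.0, -0.0, -1.0]]
force: [-5.9, -1.7, -0.0]
finger_gap: 0.003
```

Call:
carry_out([
  {"delta_pos": [0,0.1,0],"dr": [0,0,0],"claw": 255},
  {"delta_pos": [0,0,0],"dr": [0,0,0],"claw": 255},
])

```text
clock: 6.7
tcp_pos: [570.5, 63.8, 94.8]
orientation: [[0.348, 0.937, -0.001], [0.937, -0.348, -0.0], [-0.0, -0.001, -1.0]]
force: [-5.8, -0.5, 0.5]
finger_gap: 0.004
```

Call:
carry_out([
  {"delta_pos": [0,0.1,0],"dr": [0,0,0],"claw": 255},
  {"delta_pos": [0,0,0],"dr": [0,0,0],"claw": 255},
])

```text
clock: 6.95
tcp_pos: [571.4, 63.4, 94.8]
orientation: [[0.348, 0.937, -0.001], [0.937, -0.348, -0.0], [-0.0, -0.001, -1.0]]
force: [-5.8, -1.1, -0.7]
finger_gap: 0.005
```

Call:
carry_out([
  {"delta_pos": [0,0.05,0],"dr": [0,0,0],"claw": 255},
  {"delta_pos": [0,0,0],"dr": [0,0,0],"claw": 255},
])

```text
clock: 7.2
tcp_pos: [571.8, 63.2, 94.8]
orientation: [[0.348, 0.937, -0.001], [0.937, -0.348, -0.0], [-0.0, -0.001, -1.0]]
force: [-6.3, -1.6, 0.5]
finger_gap: 0.004
```

Call:
carry_out([
  {"delta_pos": [0,0.1,0],"dr": [0,0,0],"claw": 255},
  {"delta_pos": [0,0,0],"dr": [0,0,0],"claw": 255},
])

```text
clock: 7.45
tcp_pos: [572.7, 62.9, 94.8]
orientation: [[0.348, 0.937, -0.001], [0.937, -0.348, -0.0], [-0.0, -0.001, -1.0]]
force: [-6.0, -1.3, 0.7]
finger_gap: 0.005
```

Call:
carry_out([
  {"delta_pos": [0,0.05,0],"dr": [0,0,0],"claw": 255},
  {"delta_pos": [0,0,0],"dr": [0,0,0],"claw": 255},
])

```text
clock: 7.7
tcp_pos: [573.2, 62.7, 94.8]
orientation: [[0.348, 0.937, -0.001], [0.937, -0.348, -0.0], [-0.0, -0.001, -1.0]]
force: [-6.2, -2.4, -0.0]
finger_gap: 0.002
```

Call:
carry_out([
  {"delta_pos": [0,0.1,0],"dr": [0,0,0],"claw": 255},
  {"delta_pos": [0,0,0],"dr": [0,0,0],"claw": 255},
])

```text
clock: 7.95
tcp_pos: [574.1, 62.3, 94.8]
orientation: [[0.348, 0.937, -0.001], [0.937, -0.348, -0.0], [-0.001, -0.001, -1.0]]
force: [-6.3, -1.8, -0.1]
finger_gap: 0.007
```

```bash
python3 - <<'E'
from cell import bot
import cv2,numpy as np
c=bot.camera("scene");a=cv2.resize(c["color"][120:220,190:320],None,fx=6,fy=6,interpolation=2)
cv2.imwrite("pics/s3.png",a); np.savez("s3.npz",**c)
E
```

```text
(no output)
```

View pics/s3.png

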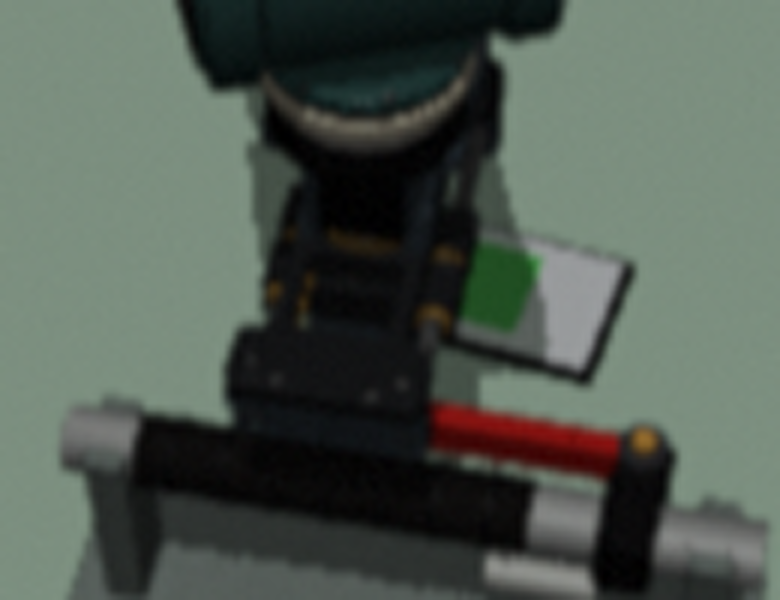

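The scene view shows the lever (430–620, 405–470) now close to parallel with the bar. The force is still spring level, so I go on in small steps to the stop.

Call:
carry_out([
  {"delta_pos": [0,0.05,0],"dr": [0,0,0],"claw": 255},
  {"delta_pos": [0,0,0],"dr": [0,0,0],"claw": 255},
])

```text
clock: 8.25
tcp_pos: [574.5, 62.2, 94.8]
orientation: [[0.348, 0.937, -0.001], [0.937, -0.348, -0.0], [-0.001, -0.001, -1.0]]
force: [-6.3, -2.2, 0.8]
finger_gap: 0.006
```

Call:
carry_out([
  {"delta_pos": [0,0.05,0],"dr": [0,0,0],"claw": 255},
  {"delta_pos": [0,0,0],"dr": [0,0,0],"claw": 255},
])

```text
clock: 8.5
tcp_pos: [575.0, 62.0, 94.8]
orientation: [[0.348, 0.937, -0.001], [0.937, -0.348, -0.0], [-0.001, -0.001, -1.0]]
force: [-6.0, -2.3, 0.5]
finger_gap: 0.002
```

Call:
carry_out([
  {"delta_pos": [0,0.05,0],"dr": [0,0,0],"claw": 255},
  {"delta_pos": [0,0,0],"dr": [0,0,0],"claw": 255},
])

```text
clock: 8.75
tcp_pos: [575.3, 61.8, 94.8]
orientation: [[0.348, 0.937, -0.001], [0.937, -0.348, -0.0], [-0.001, -0.001, -1.0]]
force: [-7.8, -1.6, 1.3]
finger_gap: 0.007
```

Call:
carry_out([
  {"delta_pos": [0,0.05,0],"dr": [0,0,0],"claw": 255},
  {"delta_pos": [0,0,0],"dr": [0,0,0],"claw": 255},
])

```text
clock: 9.0
tcp_pos: [575.4, 61.7, 94.7]
orientation: [[0.348, 0.937, -0.002], [0.937, -0.348, -0.0], [-0.001, -0.002, -1.0]]
force: [-8.9, -1.3, 2.7]
finger_gap: 0.006
```

Call:
carry_out([
  {"delta_pos": [0,0.03,0],"dr": [0,0,0],"claw": 255},
  {"delta_pos": [0,0,0],"dr": [0,0,0],"claw": 255},
])

```text
clock: 9.25
tcp_pos: [575.5, 61.7, 94.7]
orientation: [[0.348, 0.937, -0.002], [0.937, -0.348, -0.0], [-0.001, -0.002, -1.0]]
force: [-11.2, -0.6, 4.6]
finger_gap: 0.008
```

```bash
cat > ang.py <<'E'
from h import *
def ang(c):
    i=c["color"].astype(int); m=(i[...,2]>70)&(i[...,2]>2.2*i[...,1])&(i[...,2]>2.2*i[...,0])
    m[:150]=0;m[225:]=0;m[:,:200]=0;m[:,310:]=0
    v,u=np.nonzero(m); cols=np.unique(u)[1:-1]
    P=np.array([ray(c,x,v[u==x].min()-.5,117)[:2] for x in cols if (u==x).sum()>3])   # top outer edge
    d=np.polyfit(P[:,1],P[:,0],1); return np.degrees(np.arctan2(1,d[0])),len(P)
E
python3 - <<'E'
from cell import bot
from ang import *
print(ang(dict(np.load("scene.npz"))),ang(dict(np.load("s3.npz"))),ang(bot.camera("scene")))
s=bot.get_state();print(s["force"],s["tcp_pos"],s["clock"])
E
```

```text
(np.float64(53.5166016488986), 55) (np.float64(67.94960436351397), 29) (np.float64(69.05827709754737), 29)
[-11.28337428  -0.38187683   3.78838012] [575.50236478  61.6700423   94.69637042] 9.3
```

The lever reads 69.1° against 69–70° for the bar, and the TCP has stalled with the force rising, so it is at the stop. Now I release it.

Call:
carry_out([
  {"delta_pos": [0,-0.5,0],"dr": [0,0,0],"claw": 255},
  {"delta_pos": [0,-0.9,0],"dr": [0,0,0],"claw": 255},
  {"delta_pos": [0,-0.9,0],"dr": [0,0,0],"claw": 255},
  {"delta_pos": [0,-0.9,0],"dr": [0,0,0],"claw": 255},
  {"delta_pos": [0,-0.9,0],"dr": [0,0,0],"claw": 255},
  {"delta_pos": [0,-0.9,0],"dr": [0,0,0],"claw": 255},
  {"delta_pos": [0,0,0],"dr": [0,0,0],"claw": 255},
  {"delta_pos": [0,0,0],"dr": [0,0,0],"claw": 255},
  {"delta_pos": [0,0,0],"dr": [0,0,0],"claw": 255},
  {"delta_pos": [0,0,0],"dr": [0,0,0],"claw": 255},
])

```text
clock: 10.55
tcp_pos: [530.0, 79.0, 94.9]
orientation: [[0.348, 0.937, 0.0], [0.937, -0.348, 0.0], [0.0, 0.0, -1.0]]
force: [-0.1, 0.0, 0.6]
finger_gap: 0.001
```

```bash
python3 - <<'E'
from cell import bot
from ang import *
c=bot.camera("scene");print(ang(c))
s=bot.get_state();print(s["force"],s["tcp_pos"],s["clock"])
E
```

```text
(np.float64(53.01741200921707), 26)
[-0.1710593  -0.0102271  -0.78726325] [529.94918518  79.0030778   94.90700432] 10.6
```

The lever is fully out: 53.0° against 53.5° at the start, with no contact force. Second press.

Call:
carry_out([
  {"delta_pos": [0,0.7,0],"dr": [0,0,0],"claw": 255},
  {"delta_pos": [0,0.7,0],"dr": [0,0,0],"claw": 255},
  {"delta_pos": [0,0.6,0],"dr": [0,0,0],"claw": 255},
  {"delta_pos": [0,0.6,0],"dr": [0,0,0],"claw": 255},
  {"delta_pos": [0,0.6,0],"dr": [0,0,0],"claw": 255},
  {"delta_pos": [0,0.6,0],"dr": [0,0,0],"claw": 255},
  {"delta_pos": [0,0.5,0],"dr": [0,0,0],"claw": 255},
  {"delta_pos": [0,0.3,0],"dr": [0,0,0],"claw": 255},
  {"delta_pos": [0,0.2,0],"dr": [0,0,0],"claw": 255},
  {"delta_pos": [0,0.1,0],"dr": [0,0,0],"claw": 255},
  {"delta_pos": [0,0.05,0],"dr": [0,0,0],"claw": 255},
  {"delta_pos": [0,0.05,0],"dr": [0,0,0],"claw": 255},
  {"delta_pos": [0,0,0],"dr": [0,0,0],"claw": 255},
  {"delta_pos": [0,0,0],"dr": [0,0,0],"claw": 255},
  {"delta_pos": [0,0,0],"dr": [0,0,0],"claw": 255},
])

```text
clock: 12.48
tcp_pos: [575.5, 61.6, 94.6]
orientation: [[0.348, 0.937, -0.003], [0.937, -0.348, -0.0], [-0.001, -0.003, -1.0]]
force: [-11.3, -0.0, 4.8]
finger_gap: -0.001
```

```bash
python3 - <<'E'
from cell import bot
from ang import *
c=bot.camera("scene");print(ang(c))
t=bot.camera("top"); cv2.imwrite("pics/t4.png",t["color"])
s=bot.get_state();print(s["force"],s["tcp_pos"],s["clock"])
E
```

```text
(np.float64(69.42637033359911), 29)
[-10.73261042   0.50030092   4.31945749] [575.50537597  61.58537297  94.5914992 ] 12.575
```

View pics/t4.png

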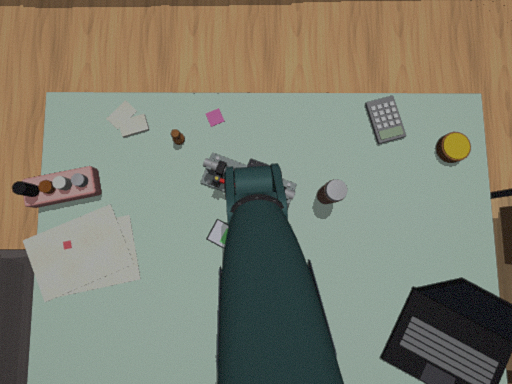

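The top view shows the tumbler (333,191), stamp (177,137) and phone (218,234) where they were. The lever is at its stop with about 11 N, so I hand in.

```bash
python3 -c "
from cell import bot
bot.close_job()"
```

```text
the job is handed in; nothing more can be done
```

I pressed the brake lever in to its stop with the outside of the shut fingers, let it spring fully back out, then pressed it in again. I handed the job in at about 12.6 s with the lever held against the stop; no verdict was reported.

| Check | Lever angle (bar measures 69–70°) | Tool force |
|---|---|---|
| First press | 69.1° | about 11 N (TCP stalled) |
| Release | 53.0° (53.5° at the start) | about 0 N |
| Second press, at hand-in | 69.4° | about 11 N (limit 40 N) |

- **Objects:** the last top view shows the tumbler, stamp and visible part of the phone where they were. The arm hid the rest of the phone.
- **Disagreement:** the stop came about 4 mm further in than I worked out from the stated finger thickness. The fingers are probably thinner when shut than I assumed.
- **Not confirmed:** I had no direct view of the gap between fingers and bar. At the stop there was also a 4–5 N upward force, which I took for friction on the lever blade.

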